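Slide the heatsink through the gap to the cart's end lip

ROBOT

A 7-joint arm with a two-finger parallel gripper is mounted at the origin on the work surface. World frame = base frame: x ahead of the robot, y to its left, z up, the work surface at z = 0. Lengths are in m, angles in rad, forces in N, time in s.
With the tool pointing down it reaches from about 0.35 to 0.9 m from the base axis. Payload 8.1 kg.
Tool frame: the origin (TCP) lies midway between the tips of the shut fingers; the grasp point (between the pads) lies 19 mm behind it (bot.pinch_z is the distance from the TCP to the grasp point, in m); z points along the fingers, y is the line along which they close (so a half turn about z gives the same grasp; the last joint's range is limited). The gripper opens to 85 mm and grips with 20 to 120 N. Pads are 22 mm wide; open, the fingers measure 114 mm over their backs; the gripper's body (76 mm by 85 mm) begins 54 mm behind the grasp point. The pads swing forward as they close: fully open they stand 13 mm farther back than shut.
Start: joints at [-1.364, 0.434, 0.025, 1.573, -0.012, 1.134, -0.075], TCP at [0.191, 0.595, 0.231] pointing down, gripper open.
Joint ranges: [-2.62, 2.62], [-0.44, 2.09], [-1.27, 1.32], [0.08, 2.57], [-1.32, 4.46], [0.12, 2], [-2.74, 2.74]. Speed limits (rad/s): [2.22, 2.22, 3.01, 3.01, 3.14, 3.14, 3.14].

INTERFACE

Orientations are given as a unit quaternion [w, x, y, z].
In Python, from cell import bot, hand, imaging gives the robot as it stands. The module is installed in compiled form; this text tells all that it offers. Calls block until the motion is done:
- bot.move_to(position, orientation): joint-space move of the TCP to a pose.
- bot.move_l(position, ori=None, max_speed=0.15, stop_force=None): straight line of the TCP; ori=None keeps the orientation; max_speed is the mean speed in m/s. With stop_force (N) it stops when the force on the tool has changed by that much, and returns True; else False.
- bot.movej(angles): joint-space move.
- hand.open_jaws() and hand.close_gripper(effort=None): open the fingers fully, or close them until they stop; effort is the grip in N (None keeps the last).
- bot.pause(seconds).
- bot.inverse_kinematics(position, orientation): joint angles nearest the present ones, or None.
- bot.sense(): the state.
- imaging.camera(name): name is "scene" or "side" or "wrist"; returns the picture (480x640x3 uint8, red, green, blue); there is no depth.
- imaging.get_calibration(name): a dict with "camera_matrix" (3x3 intrinsics, pixels), "dist_coeffs" ([k1, k2, p1, p2, k3] as OpenCV has them; the pictures are not rectified), "R" (3x3) and "t" (3): a world point X has camera coordinates R X + t; the wrist camera has in their place "mount" (4x4, takes a point from camera to tool coordinates, whose origin is the TCP and whose axes are the flange's). Camera axes: x right, y down, z forward; pixel columns grow to the right and rows downward; lengths in m; the calibration is good to about 2 mm. A picture is of the moment at which its call begins: read the wrist's pose just before it. get_calibration takes no time and is no camera call.
A pose or a line that the arm cannot do raises bot.Unreachable and nothing moves.
- bot.close_job(): hands the job in; it is judged then, once.
The state is a dict: "time_s": time; "qpos": joint angles; "joint_vel": joint speeds; "joint_efforts": joint torques, N m; "ee_pos": TCP position; "tcp_rot": TCP orientation; "contact_force": force on the tool from outside, world axes, zero at the start; "moment": the same for the moment, N m; "grip_width": opening from 0.0 (shut) to 1.0 (fully open); "finger_force": force on a finger pad.
Only numpy, scipy, OpenCV 4.12 (cv2) and the standard library are available. Lean on these libraries where they do the work, as an engineer would, in place of code of your own. Each camera call takes 0.05 s, during which the arm holds its last target. There are 200 camera calls.

TASK

Before the cart is rolled away, park the finned aluminium heatsink at the end of the cart on the robot's left: push it along the cart top, lengthwise through the narrow gap between the clasped-down storage bins and the round antenna base, and on until its short end sits square and flush against the raised lip at that end. Its thin fins bend when gripped, so only push it: it stays flat on the cart top all the way and is never lifted or tipped. Leave the funnel, the spring clamp and the screw tin where they are, and take the hand away at the end.

Things in the scene. Friction and masses are not known exactly. Their poses are not given: they have to be found in the camera images.
- heatsink: loose aluminium heatsink block, 50 mm wide (its x), 90 mm long (its y), 38 mm tall, about 0.24 kg (170 to 330 g), flat vertical sides, sliding on the wood with friction, so it is best pushed low (below mid-height), or it may tip; origin at the centre of its underside. It starts flat on the cart top (z = 0) on the robot's right, its length roughly along the way to go (within 0.5 rad); the two ends are alike.
- bins: two nested plastic parts bins held to the cart by a lever clasp; fixed, cannot move. Outer size 105 mm (its x) by 150 mm (its y), 46 mm high; origin at the centre of the underside. Its +x long wall (the plane 52.5 mm from the origin, vertical) is one side of the gap, and its +y axis is the direction through the gap, towards the end lip. The clasp stands behind the opposite (-x) wall, reaching 82 mm from the origin and 61 mm high.
- antenna_base: black round antenna base screwed to the cart; fixed. Vertical-sided disc of 45 mm radius and 15 mm height, above it a cone up to 34 mm and a thin connector up to 48 mm; origin at the centre of its underside, axes parallel to those of the bins. It stands on the bins' +x side; the gap between its rim and the bins' wall is 55 to 58 mm wide, so the heatsink has 5 to 8 mm to spare in all.
- end_lip: raised wooden lip along the cart's end on the robot's left (+y), fixed, 24 mm high, running along world x over the whole cart; origin on its inner vertical face (facing -y, towards the work) at the cart-top height. Not moved between starts.
- funnel: loose green funnel standing mouth down, 84 mm across with a small tab to 57 mm from its axis, 78 mm high; origin at the centre of the mouth on the cart top. A bystander.
- spring_clamp: loose stainless spring clamp lying on its side, about 110 mm long (its x), 60 mm wide, 24 mm high; origin near its pivot on the cart top. A bystander.
- screw_tin: loose small round steel tin, 48 mm across and 34 mm high; origin at the centre of its underside. A bystander.

How it is judged:
On the way:
1. the heatsink lies lengthwise in the gap between the bins and the antenna base (x of heatsink in the frame of antenna_base between -0.082 and -0.065 m and y of heatsink in the frame of antenna_base between -0.03 and 0.03 m and angle between the y axis of heatsink and the y axis of antenna_base, either way round below 0.2 rad), for 0.1 s.
At the end, for the whole second after the job is handed in: The heatsink rests flat on the cart top with a short end within 4 mm of the end lip and square to it within 4 degrees, having gone through the gap; funnel, clamp and tin are within 12 mm of where they stood (y of heatsink in the frame of end_lip above -0.049 m and angle between the y axis of heatsink and the y axis of end_lip, either way round below 0.07 rad and height (world z) of heatsink below 0.004 m and angle between heatsink's own z axis and vertical below 0.05 rad and linear speed of heatsink below 0.01 m/s and distance of each of funnel, spring_clamp, screw_tin from where it was at the start of the episode below 0.012 m); the robot touches nothing.
It fails at once if the heatsink is lifted off the cart top (height (world z) of heatsink above 0.008 m).
It fails at once if the heatsink is tipped (angle between heatsink's own z axis and vertical above 0.2 rad).
It fails at once if the funnel is knocked away (distance of funnel from where it was at the start of the episode above 0.012 m).
It fails at once if the spring clamp is knocked away (distance of spring_clamp from where it was at the start of the episode above 0.012 m).
It fails at once if the screw tin is knocked away (distance of screw_tin from where it was at the start of the episode above 0.012 m).
It also fails if it takes over 72 s, if anything falls off the work surface, if the arm or the gripper's body presses on something with over 40 N, if the wrist force passes 120 N, or if a joint passes its speed limit or range.

## Working session

There is one attempt and no reset: what is moved stays moved. The work goes in short steps, each a Python script; the robot and the scene stay as the last script left them, time stands still between calls to the robot, and variables do not carry over. Pictures are saved under pics/ and viewed, at most 10 in all, crops included, and the job is handed in when it is done.

```bash
mkdir -p pics; python3 - <<'E'
from cell import bot,hand,imaging
import cv2,numpy as np
for n in ("scene","side"):
    im=imaging.camera(n); cv2.imwrite(f"pics/{n}0.png",im[:,:,::-1])
    c=imaging.get_calibration(n); print(n,np.round(c["camera_matrix"],1).tolist(),np.round(c["dist_coeffs"],3),"pos",np.round(-np.array(c["R"]).T@c["t"],3),np.round(c["R"],2).tolist())
print(imaging.get_calibration("wrist")["mount"])
s=bot.sense();print(s["time_s"],s["tcp_rot"],s["ee_pos"])
E
```

```text
scene [[449.1, 0.0, 315.4], [0.0, 449.1, 242.5], [0.0, 0.0, 1.0]] [0.008 0.    0.    0.    0.   ] pos [ 1.17  -0.039  0.464] [[0.04, 1.0, 0.01], [0.56, -0.01, -0.83], [-0.83, 0.04, -0.56]]
side [[505.3, 0.0, 324.4], [0.0, 505.3, 238.1], [0.0, 0.0, 1.0]] [0.01 0.   0.   0.   0.  ] pos [ 0.267 -0.752  0.561] [[0.95, -0.3, 0.02], [-0.15, -0.53, -0.83], [0.26, 0.79, -0.55]]
[[-8.56381324e-06 -9.49402915e-01 -3.14060672e-01  7.97678034e-02]
 [ 9.99999950e-01 -1.07388472e-04  2.97366476e-04 -7.71478473e-04]
 [-3.16047095e-04 -3.14060654e-01  9.49402868e-01 -1.42647148e-01]
 [ 0.00000000e+00  0.00000000e+00  0.00000000e+00  1.00000000e+00]]
0.1 [-5.64115643e-05  1.54319278e-01  9.88020809e-01 -6.61956968e-04] [0.19043954 0.59483348 0.23064381]
```

View pics/scene0.png

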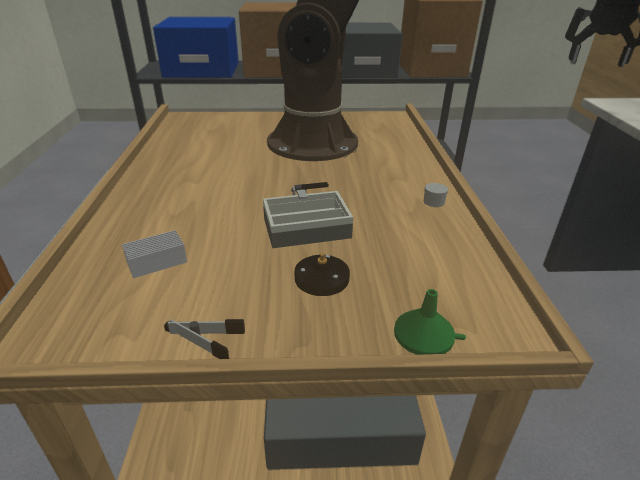

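View pics/side0.png

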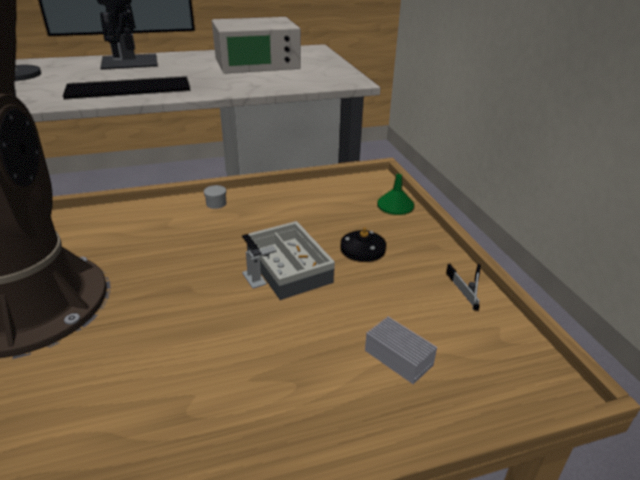

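The scene view shows the heatsink at about (155,252), bins at (308,218), antenna at (322,272), tin at (435,195), clamp at (205,337) and funnel at (425,330). The side view shows the same layout, with the lip along the right and back edges. Next I'll get rough positions by ray casting.

```bash
cat > h.py <<'E'
from cell import bot,hand,imaging
import cv2,numpy as np
from scipy.spatial.transform import Rotation as Ro
def pose(n):
    c=imaging.get_calibration(n);K=np.array(c["camera_matrix"]);d=np.array(c["dist_coeffs"])
    if n!="wrist": R=np.array(c["R"]);return K,d,R.T,-R.T@np.array(c["t"])
    s=bot.sense();q=s["tcp_rot"];Rt=Ro.from_quat([q[1],q[2],q[3],q[0]]).as_matrix();M=np.array(c["mount"])
    return K,d,Rt@M[:3,:3],Rt@M[:3,3]+s["ee_pos"]
def cast(P,px,z):
    K,d,R,o=P
    u=cv2.undistortPoints(np.array(px,float).reshape(-1,1,2),K,d).reshape(-1,2)
    r=np.c_[u,np.ones(len(u))]@R.T
    return (o+r*((z-o[2])/r[:,2])[:,None])[:,:2]
def down(yaw): # tool z down, tool x-axis along yaw
    q=(Ro.from_euler('z',yaw)*Ro.from_euler('x',np.pi)).as_quat();return [q[3],q[0],q[1],q[2]]
E
python3 - <<'E'
from h import *
S=pose("scene");D=pose("side")
p=lambda n,v:print(n,np.round(v,3).tolist())
p("hs scene",cast(S,[(124,249),(180,234),(186,248),(131,262)],.038))
p("hs side",cast(D,[(388,320),(435,350),(411,366),(366,337)],.038))
p("bins scene",cast(S,[(263,200),(345,193),(351,217),(272,226)],.046))
p("bins side",cast(D,[(249,233),(296,223),(333,262),(281,278)],.046))
p("ant scene",cast(S,[(322,270)],.015));p("ant side",cast(D,[(363,243)],.015))
p("tin",cast(S,[(436,188)],.034));p("funnel",cast(S,[(425,334)],0.));p("clamp",cast(S,[(166,326),(222,355),(243,326)],.015))
p("lip scene top inner?",cast(S,[(520,345),(440,180),(480,260)],.024))
E
```

```text
hs scene [[0.556, -0.325], [0.513, -0.243], [0.555, -0.225], [0.592, -0.303]]
hs side [[0.54, -0.241], [0.58, -0.316], [0.534, -0.334], [0.495, -0.266]]
bins scene [[0.409, -0.106], [0.385, 0.054], [0.477, 0.056], [0.504, -0.085]]
bins side [[0.38, 0.04], [0.473, 0.051], [0.502, -0.089], [0.406, -0.108]]
ant scene [[0.591, -0.002]]
ant side [[0.592, -0.005]]
tin [[0.345, 0.248]]
funnel [[0.723, 0.138]]
clamp [[0.712, -0.225], [0.767, -0.14], [0.715, -0.118]]
lip scene top inner? [[0.77, 0.249], [0.288, 0.273], [0.583, 0.26]]
```

```bash
python3 - <<'E'
from h import *
hand.close_gripper(40)
bot.move_to([0.50,-0.15,0.36],down(np.pi))
P=pose("wrist");np.savez("w1.npz",K=P[0],d=P[1],R=P[2],o=P[3])
im=imaging.camera("wrist");cv2.imwrite("pics/w1.png",im[:,:,::-1])
s=bot.sense();print(s["time_s"],s["ee_pos"],np.round(s["qpos"],2),s["grip_width"],P[0][0,0],P[3])
E
```

```text
3.7917 [ 0.50029879 -0.14926905  0.3598498 ] [-0.67  0.27  1.12  1.67 -0.24  1.36  2.06] -0.0007776160286804158 396.4589302546653 [ 0.42033107 -0.15025864  0.50247825]
```

View pics/w1.png

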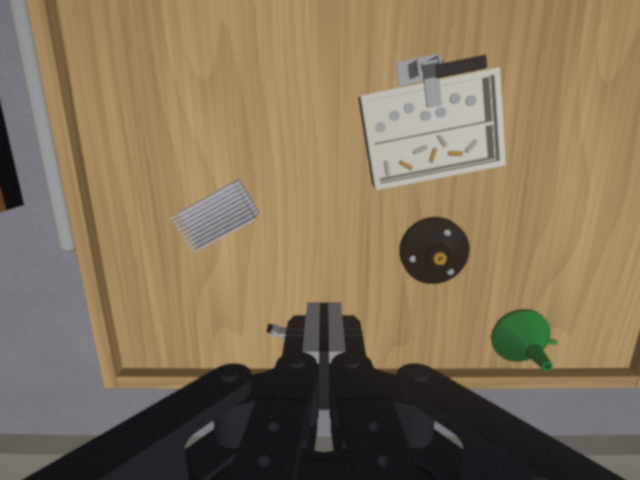

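The wrist view shows all the parts that matter. Heatsink top corners are at about (172,216), (239,180), (258,213) and (193,250). The bins' near wall runs (376,189) to (505,163), the antenna disc is centred near (434,250), and the left lip is at the right border. Next I'll refine these with masks.

```bash
python3 - <<'E'
from h import *
w=np.load("w1.npz");P=[w[k] for k in "KdRo"]
im=cv2.imread("pics/w1.png");hsv=cv2.cvtColor(im,cv2.COLOR_BGR2HSV)
def big(m,roi):
    x0,y0,x1,y1=roi;z=np.zeros(m.shape,np.uint8);z[y0:y1,x0:x1]=m[y0:y1,x0:x1]*255
    z=cv2.morphologyEx(z,cv2.MORPH_CLOSE,np.ones((5,5)))
    return max(cv2.findContours(z,cv2.RETR_EXTERNAL,cv2.CHAIN_APPROX_NONE)[0],key=cv2.contourArea)[:,0]
low=hsv[...,1]<70
h=big(low,(150,160,280,270))
box=cv2.boxPoints(cv2.minAreaRect(cast(P,h,.038).astype(np.float32)))
r=cv2.minAreaRect(cast(P,h,.038).astype(np.float32));print("hs",r,box.round(4).tolist())
a=big(hsv[...,2]<80,(390,205,480,295));(c,rad)=cv2.minEnclosingCircle(cast(P,a,.0).astype(np.float32));print("ant z0",c,rad)
(c,rad)=cv2.minEnclosingCircle(cast(P,a,.015).astype(np.float32));print("ant z15",c,rad)
b=big(low&(hsv[...,2]>110),(350,50,520,200))
m=cv2.approxPolyDP(cv2.convexHull(b),6,True)[:,0];print("bins px",m.tolist(),cast(P,m,.046).round(4).tolist())
# near wall edge fit
e=[(x,b[b[:,0]==x][:,1].max()) for x in range(385,498)]
E_=cast(P,e,.046);vx,vy,x0,y0=cv2.fitLine(E_.astype(np.float32),cv2.DIST_HUBER,0,.01,.01).ravel();print("wall",vx,vy,x0,y0,"a",np.arctan2(-vx*np.sign(vy),abs(vy)))
print("manual",cast(P,[(376,189),(505,163)],.046),"lip",cast(P,[(637,345)],0),cast(P,[(637,345)],.024))
S=pose("scene");D=pose("side")
E
```

```text
hs ((0.5394318699836731, -0.2810705900192261), (0.05250917002558708, 0.10032447427511215), 28.029672622680664) [[0.4927000105381012, -0.249099999666214], [0.5397999882698059, -0.3377000093460083], [0.5861999988555908, -0.31299999356269836], [0.5389999747276306, -0.22450000047683716]]
ant z0 (0.5958073139190674, -0.0015258949715644121) 0.04770751670002937
ant z15 (0.5905689597129822, -0.005965747870504856) 0.04628625512123108
bins px [[500, 68], [504, 165], [375, 189], [361, 95], [396, 62], [436, 53]] [[0.3738, 0.0377], [0.4761, 0.0562], [0.5042, -0.0904], [0.4017, -0.1097], [0.3687, -0.0736], [0.3597, -0.032]]
wall 0.19429372 -0.9809434 0.49054143 -0.014965388 a 0.1955374
manual [[ 0.50421651 -0.08921437]
 [ 0.47386227  0.05703952]] lip [[0.74381078 0.31452047]] [[0.72836033 0.2923211 ]]
```

```bash
cat >> h.py <<'E'
A=.197
n=np.array([np.cos(A),np.sin(A)]);d=np.array([-np.sin(A),np.cos(A)])
LANE=.5057
def W(nn,t,z=.008): return [*(nn*n+t*d),z]
E
python3 - <<'E'
from h import *
for name,y in (("lat -n",A-np.pi),("lat +n",A),("lat-n+",A+np.pi),("end+d",A+np.pi/2),("end-d",A-np.pi/2)):
    for p in (W(.40,-.3756),W(.4697,-.3756),W(LANE,-.46),W(LANE,-.1),[.445,.21,.008]):
        q=bot.inverse_kinematics(p,down(y));print(name,np.round(p,3),None if q is None else np.round(q,2))
E
```

```text
lat -n [ 0.466 -0.29   0.008] [ 0.11  0.65  0.5   2.   -0.52  0.62  2.72]
lat -n [ 0.534 -0.276  0.008] [ 0.01  0.73  0.58  1.87 -0.58  0.72  2.69]
lat -n [ 0.586 -0.352  0.008] [ 0.11  0.82  0.58  1.65 -0.57  0.85  2.7 ]
lat -n [0.515 0.001 0.008] [-0.53  0.64  0.6   2.09 -0.63  0.6   2.28]
lat -n [0.445 0.21  0.008] [-1.15  0.71  0.87  2.16 -0.9   0.69  2.12]
lat +n [ 0.466 -0.29   0.008] [-0.28  1.05  1.28  2.03 -1.19  1.11  0.2 ]
lat +n [ 0.534 -0.276  0.008] [-0.32  1.12  1.31  1.89 -1.2   1.2   0.07]
lat +n [ 0.586 -0.352  0.008] [-0.18  1.18  1.29  1.67 -1.19  1.27  0.01]
lat +n [0.515 0.001 0.008] [-0.86  1.    1.27  2.11 -1.18  1.05 -0.32]
lat +n [0.445 0.21  0.008] [-1.31  0.96  1.24  2.17 -1.17  1.   -0.74]
lat-n+ [ 0.466 -0.29   0.008] [ 0.11  0.65  0.5   2.   -0.52  0.62  2.72]
lat-n+ [ 0.534 -0.276  0.008] [ 0.01  0.73  0.58  1.87 -0.58  0.72  2.69]
lat-n+ [ 0.586 -0.352  0.008] [ 0.11  0.82  0.58  1.65 -0.57  0.85  2.7 ]
lat-n+ [0.515 0.001 0.008] [-0.53  0.64  0.6   2.09 -0.63  0.6   2.28]
lat-n+ [0.445 0.21  0.008] [-1.15  0.71  0.87  2.16 -0.9   0.69  2.12]
end+d [ 0.466 -0.29   0.008] [-0.09  0.75  0.82  2.02 -0.83  0.75  1.45]
end+d [ 0.534 -0.276  0.008] [-0.21  0.88  0.96  1.89 -0.94  0.91  1.43]
end+d [ 0.586 -0.352  0.008] [-0.12  1.04  1.07  1.67 -1.02  1.1   1.47]
end+d [0.515 0.001 0.008] [-0.73  0.77  0.93  2.1  -0.93  0.76  1.01]
end+d [0.445 0.21  0.008] [-1.21  0.77  0.99  2.16 -0.99  0.77  0.65]
end-d [ 0.466 -0.29   0.008] [-0.24  0.94  1.14  2.03 -1.09  0.97 -1.45]
end-d [ 0.534 -0.276  0.008] [-0.28  0.99  1.14  1.89 -1.08  1.04 -1.6 ]
end-d [ 0.586 -0.352  0.008] [-0.14  1.07  1.14  1.67 -1.07  1.14 -1.64]
end-d [0.515 0.001 0.008] [ 0.29  0.63 -0.54  2.02  0.54  0.64  2.73]
end-d [0.445 0.21  0.008] [-0.43  0.55 -0.16  2.1   0.17  0.51  2.62]
```

```bash
python3 - <<'E'
from h import *
t=-.3756
bot.move_to(W(.39,t,.10),down(A))
bot.move_l(W(.39,t),max_speed=.15)
print(bot.move_l(W(.4697,t),max_speed=.05,stop_force=20),bot.sense()["ee_pos"],bot.sense()["contact_force"])
bot.move_l(W(.44,t),max_speed=.1)
bot.move_l(W(.43,t-.03,.12),max_speed=.2)
bot.move_to(W(LANE,-.44,.22),down(A+np.pi/2))
P=pose("wrist");np.savez("w2.npz",K=P[0],d=P[1],R=P[2],o=P[3])
im=imaging.camera("wrist");cv2.imwrite("pics/w2.png",im[:,:,::-1])
im=imaging.camera("scene");cv2.imwrite("pics/scene2.png",im[:,:,::-1])
print(bot.sense()["time_s"])
E
```

```text
False [ 0.5341552  -0.27659688  0.00815168] [ 0.36625141 -0.57263855  0.20723283]
10.5167
```

View pics/w2.png

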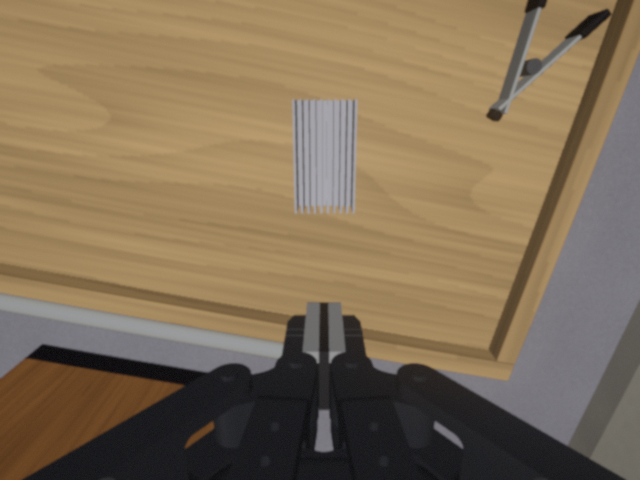

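The heatsink now lies lengthwise along the lane, spanning columns 293–357 and rows 100–213. The near lip is at about row 325. Measuring now.

```bash
python3 - <<'E'
from h import *
w=np.load("w2.npz");P=[w[k] for k in "KdRo"]
im=cv2.imread("pics/w2.png");hsv=cv2.cvtColor(im,cv2.COLOR_BGR2HSV)
z=((hsv[...,1]<70)*255).astype(np.uint8);z[:80]=0;z[230:]=0;z[:,:270]=0;z[:,380:]=0
z=cv2.morphologyEx(z,cv2.MORPH_CLOSE,np.ones((5,5)))
c=max(cv2.findContours(z,cv2.RETR_EXTERNAL,cv2.CHAIN_APPROX_NONE)[0],key=cv2.contourArea)[:,0]
nt=lambda p:np.c_[p@n,p@d]
q=nt(cast(P,c,.038));r=cv2.minAreaRect(q.astype(np.float32));print(r)
for row in (120,150,180): 
    xs=c[c[:,1]==row][:,0];print(row,nt(cast(P,[(xs.min(),row),(xs.max()+1,row)],.038)).round(4).tolist())
print("cam",nt(P[3][None,:2]),"near lip",nt(cast(P,[(200,297),(240,303)],.0)),cast(P,[(200,297),(240,303)],.024))
E
```

```text
((0.5061620473861694, -0.3939689099788666), (0.08997578918933868, 0.05122820660471916), 89.88379669189453)
120 [[0.481, -0.3644], [0.5325, -0.3645]]
150 [[0.4812, -0.3873], [0.5322, -0.3874]]
180 [[0.4806, -0.4113], [0.532, -0.4114]]
cam [[ 0.50599377 -0.35992387]] near lip [[ 0.38089707 -0.53470581]
 [ 0.42079119 -0.54138145]] [[ 0.48406334 -0.43679946]
 [ 0.52180693 -0.43562139]]
```

```bash
python3 - <<'E'
from h import *
bot.move_l(W(.506,-.475,.05),max_speed=.25)
bot.move_l(W(.506,-.475),max_speed=.12)
print(bot.move_l(W(.506,-.335),max_speed=.06,stop_force=20))
bot.move_l(W(.506,-.355),max_speed=.15)
bot.move_l(W(.506,-.30,.24),max_speed=.25)
P=pose("wrist");np.savez("w3.npz",K=P[0],d=P[1],R=P[2],o=P[3])
im=imaging.camera("wrist");cv2.imwrite("pics/w3.png",im[:,:,::-1])
print(bot.sense()["time_s"])
E
```

```text
False
15.775
```

View pics/w3.png

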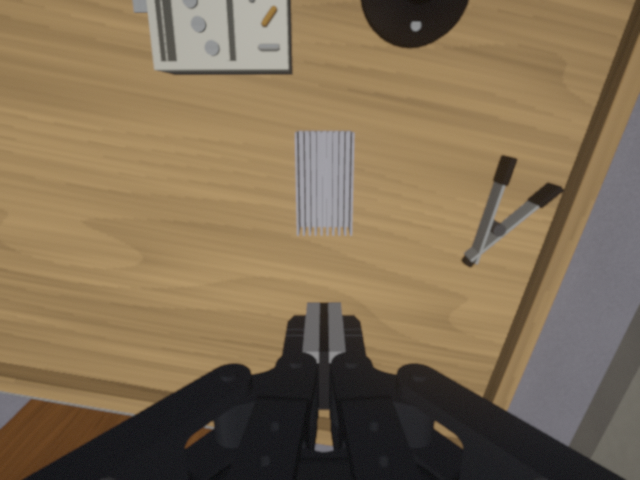

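The heatsink is at columns 295–354, heading into the gap. The bins' wall edge is at column ~290 (rows 0–72) and the antenna's left rim at ~361 near the top edge.

```bash
python3 - <<'E'
from h import *
w=np.load("w3.npz");P=[w[k] for k in "KdRo"]
im=cv2.imread("pics/w3.png");hsv=cv2.cvtColor(im,cv2.COLOR_BGR2HSV)
nt=lambda p:np.c_[p@n,p@d]
low=hsv[...,1]<70
def big(m,roi):
    x0,y0,x1,y1=roi;z=np.zeros(m.shape,np.uint8);z[y0:y1,x0:x1]=m[y0:y1,x0:x1]*255
    z=cv2.morphologyEx(z,cv2.MORPH_CLOSE,np.ones((5,5)))
    return max(cv2.findContours(z,cv2.RETR_EXTERNAL,cv2.CHAIN_APPROX_NONE)[0],key=cv2.contourArea)[:,0]
c=big(low,(275,110,375,245));print("hs",cv2.minAreaRect(nt(cast(P,c,.038)).astype(np.float32)))
b=big(low&(hsv[...,2]>110),(150,0,310,90))
e=[(b[b[:,1]==y][:,0].max()+1,y) for y in range(3,62)]
q=nt(cast(P,e,.046));print("wall",q[[0,20,40,-1]].round(4).tolist(), np.polyfit(q[:,1],q[:,0],1))
a=big(hsv[...,2]<80,(355,0,475,60));a=a[a[:,1]>2];p=nt(cast(P,a,.015))
f=np.linalg.lstsq(np.c_[2*p,np.ones(len(p))],(p**2).sum(1),rcond=None)[0];print("ant",f[:2],np.sqrt(f[2]+f[0]**2+f[1]**2))
E
```

```text
hs ((0.5060545802116394, -0.2790484130382538), (0.05133794993162155, 0.0916370302438736), 0.012245957739651203)
wall [[0.479, -0.1411], [0.4786, -0.1546], [0.4783, -0.1684], [0.4787, -0.1812]] [0.00167888 0.478977  ]
ant [ 0.57866969 -0.12170698] 0.04451524348280668
```

```bash
python3 - <<'E'
from h import *
bot.move_l(W(.506,-.36,.05),max_speed=.25)
bot.move_l(W(.506,-.36),max_speed=.12)
print(bot.move_l(W(.506,0.01),max_speed=.06,stop_force=20),bot.sense()["ee_pos"],bot.sense()["contact_force"])
bot.move_l(W(.506,-.01),max_speed=.15)
bot.move_l(W(.506,.02,.22),max_speed=.25)
P=pose("wrist");np.savez("w4.npz",K=P[0],d=P[1],R=P[2],o=P[3])
im=imaging.camera("wrist");cv2.imwrite("pics/w4.png",im[:,:,::-1])
print(bot.sense()["time_s"])
E
```

```text
False [0.49426445 0.10881377 0.00800307] [ 0.66225726 -0.75731237 -0.62067218]
24.8833
```

View pics/w4.png

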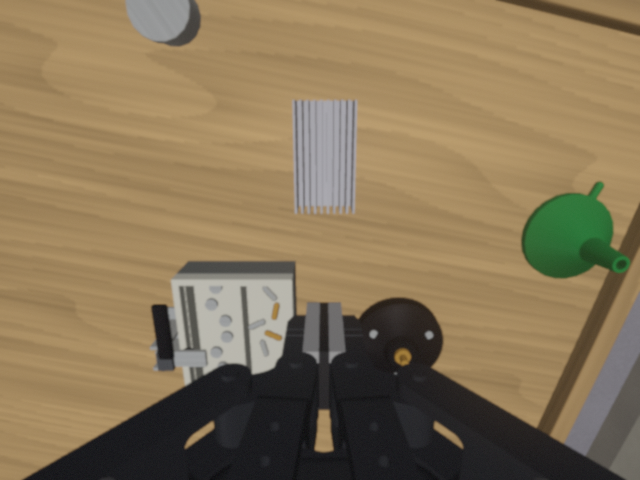

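The heatsink is through the gap at columns 293–357, rows 100–213. The end lip's lower edge runs from about (500,2) to (640,37) at the top right, and the tin at (160,10) is clear of the path.

```bash
python3 - <<'E'
from h import *
w=np.load("w4.npz");P=[w[k] for k in "KdRo"]
im=cv2.imread("pics/w4.png");hsv=cv2.cvtColor(im,cv2.COLOR_BGR2HSV)
z=((hsv[...,1]<70)*255).astype(np.uint8);z[:80]=0;z[230:]=0;z[:,:270]=0;z[:,380:]=0
z=cv2.morphologyEx(z,cv2.MORPH_CLOSE,np.ones((5,5)))
c=max(cv2.findContours(z,cv2.RETR_EXTERNAL,cv2.CHAIN_APPROX_NONE)[0],key=cv2.contourArea)[:,0]
r=cv2.minAreaRect(cast(P,c,.038).astype(np.float32));print(r)
g=hsv[...,2].astype(int)
for x in (560,600,630): print(x,g[:45:2,x].tolist())
print(cast(P,[(500,2),(640,37)],0))
E
```

```text
((0.48337671160697937, 0.16288521885871887), (0.0514225997030735, 0.09009472280740738), 11.32870864868164)
560 [157, 152, 126, 94, 82, 78, 77, 86, 136, 164, 167, 169, 170, 170, 169, 165, 164, 167, 169, 171, 173, 177, 177]
600 [152, 155, 158, 160, 160, 160, 157, 133, 97, 82, 75, 77, 83, 136, 164, 165, 165, 167, 168, 170, 169, 169, 164]
630 [144, 145, 147, 150, 152, 157, 159, 161, 161, 162, 157, 127, 93, 81, 72, 75, 88, 151, 170, 164, 162, 164, 166]
[[0.5987587  0.30914143]
 [0.72212137 0.30912028]]
```

```bash
python3 - <<'E'
from h import *
bot.move_l(W(.506,-.012,.05),max_speed=.25)
bot.move_l(W(.506,-.012),max_speed=.12)
bot.move_l(W(.506,.018),max_speed=.06,stop_force=20)
p=bot.sense()["ee_pos"];print(p)
y=.188;x=p[0]-(y-p[1])*.12
print(bot.move_l([x,y,.008],down(np.pi/2),max_speed=.04,stop_force=20))
print(bot.move_l([x,.220,.008],max_speed=.02,stop_force=14))
s=bot.sense();print(s["ee_pos"],s["contact_force"],s["time_s"])
bot.move_l([x,s["ee_pos"][1]-.03,.008],max_speed=.1)
bot.move_l([x,s["ee_pos"][1]-.02,.25],max_speed=.25)
P=pose("wrist");np.savez("w5.npz",K=P[0],d=P[1],R=P[2],o=P[3])
im=imaging.camera("wrist");cv2.imwrite("pics/w5.png",im[:,:,::-1])
hsv=cv2.cvtColor(im,cv2.COLOR_RGB2HSV)
z=((hsv[...,1]<70)*255).astype(np.uint8);z[:60]=0;z[260:]=0;z[:,:250]=0;z[:,400:]=0
z=cv2.morphologyEx(z,cv2.MORPH_CLOSE,np.ones((5,5)))
c=max(cv2.findContours(z,cv2.RETR_EXTERNAL,cv2.CHAIN_APPROX_NONE)[0],key=cv2.contourArea)[:,0]
print(cv2.minAreaRect(cast(P,c,.038).astype(np.float32)))
print(bot.sense()["time_s"])
E
```

```text
[0.4925207  0.11697384 0.00797251]
False
True
[0.48369186 0.20549995 0.00774717] [ 0.67344986 -1.31229196  1.80268125] 29.825
((0.47629132866859436, 0.26073986291885376), (0.051316726952791214, 0.09059924632310867), 8.876299858093262)
31.4417
```

View pics/w5.png

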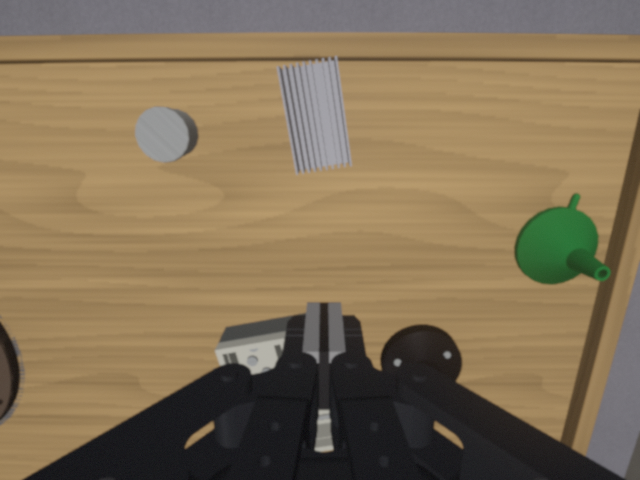

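The +x front corner reached the lip but the block is still about 8.9° off square. I'll push the left part of its rear so it pivots about that corner until flush.

```bash
cat > sq.py <<'E'
from h import *
import sys
x,y,f,k=float(sys.argv[1]),float(sys.argv[2]),float(sys.argv[3]),sys.argv[4]
bot.move_l([x,.175,.05],down(np.pi/2),max_speed=.25)
bot.move_l([x,.175,.008],max_speed=.12)
bot.move_l([x,.195,.008],max_speed=.1,stop_force=20)
print(bot.move_l([x,y,.008],max_speed=.012,stop_force=f))
s=bot.sense();print(s["ee_pos"],s["contact_force"],s["time_s"])
bot.move_l([x,s["ee_pos"][1]-.03,.008],max_speed=.1)
bot.move_l([x,.185,.25],max_speed=.25)
P=pose("wrist")
im=imaging.camera("wrist");cv2.imwrite(f"pics/{k}.png",im[:,:,::-1])
hsv=cv2.cvtColor(im,cv2.COLOR_RGB2HSV)
z=((hsv[...,1]<70)*255).astype(np.uint8);z[:45]=0;z[260:]=0;z[:,:250]=0;z[:,400:]=0
z=cv2.morphologyEx(z,cv2.MORPH_CLOSE,np.ones((5,5)))
c=max(cv2.findContours(z,cv2.RETR_EXTERNAL,cv2.CHAIN_APPROX_NONE)[0],key=cv2.contourArea)[:,0]
print(cv2.minAreaRect(cast(P,c,.038).astype(np.float32)),bot.sense()["time_s"])
E
python3 sq.py .466 .2085 25 w6
```

```text
False
[0.46533479 0.20346723 0.00791489] [ -2.76588311 -16.69903784   6.13640325] 34.525
((0.47586971521377563, 0.2612162232398987), (0.051612790673971176, 0.09131452441215515), 8.283413887023926) 36.1917
```

View pics/w6.png

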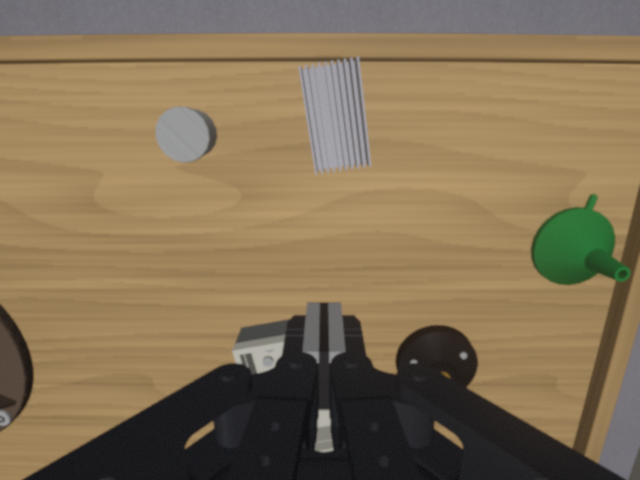

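The rear push wedged along the block's diagonal. I'll swing the rear toward -x with a small side push on its +x side, then press it home.

```bash
python3 - <<'E'
from h import *
bot.move_to([.545,.228,.10],down(0))
bot.move_l([.545,.228,.008],max_speed=.15)
bot.move_l([.525,.228,.008],max_speed=.1)
print(bot.move_l([.5065,.228,.008],max_speed=.03,stop_force=15))
print(bot.sense()["ee_pos"])
bot.move_l([.535,.228,.008],max_speed=.1)
bot.move_l([.535,.20,.12],max_speed=.25)
bot.move_to([.47,.185,.25],down(np.pi/2))
P=pose("wrist")
im=imaging.camera("wrist");cv2.imwrite("pics/w7.png",im[:,:,::-1])
hsv=cv2.cvtColor(im,cv2.COLOR_RGB2HSV)
z=((hsv[...,1]<70)*255).astype(np.uint8);z[:45]=0;z[260:]=0;z[:,:250]=0;z[:,400:]=0
z=cv2.morphologyEx(z,cv2.MORPH_CLOSE,np.ones((5,5)))
c=max(cv2.findContours(z,cv2.RETR_EXTERNAL,cv2.CHAIN_APPROX_NONE)[0],key=cv2.contourArea)[:,0]
print(cv2.minAreaRect(cast(P,c,.038).astype(np.float32)),bot.sense()["time_s"])
E
```

```text
False
[0.50640712 0.22817766 0.00797623]
((0.4701455235481262, 0.2636798918247223), (0.051577188074588776, 0.09032472968101501), 0.29548531770706177) 41.2167
```

```bash
python3 sq.py .470 .213 8 w8
```

```text
True
[0.46963996 0.20882186 0.00773662] [ 0.08214704 -0.11053481  0.11108196] 44.1833
((0.4702395498752594, 0.26397186517715454), (0.05148712173104286, 0.0906430259346962), 0.1265307366847992) 45.8
```

View pics/w8.png

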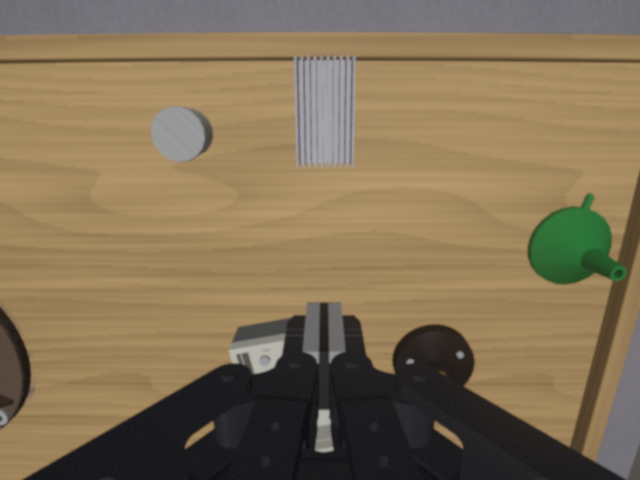

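The heatsink (columns 295–355, rows 57–166) sits square against the lip, 0.1° off. The tin and funnel are undisturbed and the hand is clear, so I'm handing it in.

```bash
python3 -c "
from cell import bot
print(bot.close_job())"
```

```text
the job is handed in; nothing more can be done
None
```

I pushed the heatsink through the gap and parked it against the end lip, about 0.1° off square by the last wrist picture, with the hand clear; the job was handed in at about 46 s, and no verdict came back.

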